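# Move the circuit board from the preheater to the cooling stand with the spatula

### The arm

A 6-joint arm with a two-finger parallel gripper is mounted at the origin on the work surface. World frame = base frame: x ahead of the robot, y to its left, z up, the work surface at z = 0. Lengths are in mm, angles in rad, forces in N, time in s.
With the tool pointing down it reaches from about 300 to 875 mm from the base axis. Payload 6.4 kg.
Tool frame: the origin (TCP) lies midway between the tips of the shut fingers; the grasp point (between the pads) lies tcp_to_grasp behind it (tcp_to_grasp is the distance from the TCP to the grasp point, in mm); z points along the fingers, x is the direction in which the jaws open and shut, and the axes are right-handed (so a half turn about z gives the same grasp; the last joint's range is limited). The gripper opens to 88 mm and grips with 3 to 60 N. Pads are 18 mm wide; open, the fingers measure 123 mm over their backs; the gripper's body (75 mm by 187 mm) begins 45 mm behind the grasp point.
Start: joints at [-1.448, 0.181, 1.607, -0, 1.354, -0.206], TCP at [185.688, -544.207, 238.714] pointing down, gripper open.
Joint ranges: [-2.99, 2.99], [-0.89, 2.07], [0.3, 2.58], [-1.14, 4.28], [0, 2.63], [-3.12, 3.12]. Speed limits (rad/s): [2.57, 2.57, 3.01, 3.14, 3.14, 3.14].

### API

Orientations are given as a unit quaternion [x, y, z, w].
In Python, from cell import * gives the robot as it stands.
- The arm moves only by the shell command python3 -m handwheel 'ROWS'. ROWS is JSON, a list of rows, each an object with "translation": the shift along the world's x, y, z in mm, a list of three; "yaw": the turn about the world's z in degrees; "fingers": the finger opening in mm, from 0 to 88.1. In form: [{"translation": [tx, ty, tz], "yaw": yaw, "fingers": fingers}, ...]. A call has 1 to 12 rows; each row is the pose to reach, as a shift and turn from the pose commanded when the call began; what a row does not reach only later rows make up. A row lasts 1/8 s, in which the tool goes at most 62.5 mm and 10.7 degrees, less where a joint would pass 70% of its speed; a pose out of reach is approached as far as the arm can. A call with a gripper value outside its range is refused whole. The fingers move at their own pace and stop on an object; the grip force is fixed at half the most. Time passes only in rows, so rows that repeat a pose let the fingers close. It gives the time, the measured TCP pose, the force and the opening at its end, in the units of the state.
- get_obs(): the state, without advancing time (a new reading comes with each control period).
- camera(name): name is "side" or "top" or "wrist"; returns a dict with "pixels" (480x640x3 uint8, red, green, blue), "depth" (480x640 float32, mm along the optical axis (not along the pixel's ray), 0 where there is no reading), "K" (3x3 intrinsics, pixels), "position" and "rotation" of the camera in the world. Camera axes: x right, y up, looking along -z (the intrinsics and any distortion apply to the point x, -y, -z); pixel columns grow to the right and rows downward; lengths in mm; the calibration is good to about 2 mm. The wrist camera is an equidistant fisheye: a pixel r from the principal point sees the ray r / f radians off the axis. A picture is of the moment at which its call begins.
- hand_in(): hands the job in, once; it reports no verdict.
The state is a dict: "time": time; "joint_positions": joint angles; "dq": joint speeds; "joint_torque": joint torques, N m; "position": TCP position; "ee_rot": TCP orientation; "force": force on the tool from outside, world axes, zero at the start; "wrist_torque": the same for the moment, N m; "gripper_width": finger opening in mm.
Only numpy, scipy, OpenCV 4.12 (cv2) and the standard library are available. Lean on these libraries where they do the work, as an engineer would, in place of code of your own. Each camera call takes 0.05 s, during which the arm holds its last target.

### The job

Slide the spatula under the circuit board on the preheater, lift it off and carry it to the cooling stand; lower it gently so that it lies flat on both rails between the lips, centred along them, and draw the spatula out from under it. Then put the spatula back on the rubber mat, lying flat with handle and blade within the mat. Handle the board with the spatula only, never with the gripper, and leave everything else on the bench where it is.

Things in the scene. Friction and masses are not known exactly. Their poses are not given: they have to be found in the camera images.
- board: Green circuit board, 120 (x) x 100 (y) mm, plate 5 mm thick; dark and metal components, the tall ones 10 mm or more inside the edges, reach 27 mm above its underside. 0.1-0.2 kg, weight near the middle. Origin: centre of its underside. Starts on the preheater's rails, roughly centred, x along the rails (which end is front does not matter).
- preheater: Fixed grey box 160 (x) x 190 x 55 mm with two rails on top carrying the board by its long edges. Origin: centre of underside; x along the rails, within 0.2 rad of world y, open at both ends. Rails 150 mm long, inner faces at y = +-39, ledges at z = 80 mm (25 mm free over the box); outer lips 6 mm higher, from y = +-56. It is at world y > 0 and the stand at y < 0, or the reverse, 0.27-0.32 m off.
- stand: Fixed empty low aluminium cooling stand, 140 (x) x 122 mm, with two rails like the preheater's. Origin: centre of underside; x along the rails, within 0.2 rad of world y, open at both ends. Base 6 mm thick; rails 140 mm long, inner faces at y = +-39, ledges at z = 40 mm (the board's underside when it lies right); outer lips 6 mm higher, from y = +-56.
- spatula: Spatula, 0.16 kg: flat steel blade 3 mm thick, 56 mm wide, 185 mm long (x -30 to 155); near its rear a square upright wooden handle 24 x 24 mm, sides along x and y, up to 95 mm; foot 38 x 38 mm, 7 mm high. Origin: blade's underside, on the handle's axis; x to the blade's front, z up the handle. Starts standing flat on the mat (underside 3 mm up), blade pointing away from the robot.
- blade_tip (a point): Middle of the front edge of the spatula's blade: 155 mm ahead of the spatula's origin, 1.5 mm above its underside.
- mat: Black rubber rest mat, 250 mm (x) by 130 mm (y), 3 mm thick, fixed on the work surface between preheater and stand. Origin: centre of its underside; x along its length, z up. Its x lies within 0.2 rad of world x.
- spool: Bystander: spool of wire, 64 mm across, 50 mm high. Origin under its centre.
- meter: Bystander: black hand-held meter, 170 x 85 x 36 mm, lying flat. Origin under its centre, x along its length.
- screwdriver: Bystander: black screwdriver, 200 mm long, lying on the bench near the robot. Origin under its middle, x along it.
- pliers: Bystander: pliers, 150 mm long, 14 mm high, lying on the bench near the robot. Origin under the pivot, jaws along x (47 mm), handles along -x (106 mm).
- flux: Bystander: small bottle, 44 mm across, 110 mm high. Origin under its centre.
- tin: Bystander: open steel tray with dividers, 110 x 80 x 30 mm. Origin under its centre.
There are look-alikes about, which are no part of the job. Leave any turquoise look-alike of the spatula alone.

How it is judged:
By the outcome, as a careful person would: the job done as asked, in the order asked, and still so for the second after the job is handed in, with the robot touching nothing.
It also fails if it takes over 72 s, if anything falls off the work surface, if the arm or the gripper's body presses on something with over 40 N, if the wrist force passes 120 N, or if a joint passes its speed limit or range.

## Working session

There is one attempt and no reset: what is moved stays moved. The work goes in short steps, Python scripts to look and compute and a shell command to move; the robot and the scene stay as the last step left them, time stands still between calls to the robot, and variables do not carry over. Pictures are saved under pics/ and viewed, and the job is handed in when it is done.

```bash
ls; mkdir -p pics
python3 - <<'E'
from cell import *
import cv2,numpy as np
o=get_obs();print(o)
for n in ["top","side","wrist"]:
    c=camera(n);cv2.imwrite(f"pics/{n}0.png",c["pixels"][:,:,::-1]);np.savez(f"{n}0.npz",**c);print(n,c["K"],c["position"],c["rotation"],[k for k in c])
E
```

```text
pics
{'time': 0.0, 'joint_positions': array([-1.44827997e+00,  1.81534404e-01,  1.60797155e+00,  3.93300029e-05,
        1.35376160e+00, -2.06319155e-01]), 'dq': array([ 1.40245507e-03, -1.01966160e-05,  1.33870942e-03,  3.94115283e-04,
       -3.61738643e-04,  7.55818188e-05]), 'joint_torque': array([-1.21642206e-03, -4.33884788e+01, -3.41838813e+01,  7.01633398e-02,
        3.86406190e-02, -1.35070359e-04]), 'position': array([ 185.64555754, -543.67070203,  237.83147031]), 'ee_rot': array([ 8.13305655e-01, -5.81836067e-01, -5.52708284e-04, -6.29448220e-04]), 'force': array([-0.10530505, -0.10101373, -0.42503666]), 'wrist_torque': array([-0.02617492, -0.00251882, -0.00170045]), 'gripper_width': 88.0726770990941}
top [[613.84016708   0.         327.78026244]
 [  0.         613.84016708 244.44003932]
 [  0.           0.           1.        ]] [ 445.97230624  -15.52136842 1551.95749459] [ 0.01614227 -0.01211381 -0.70670006  0.70722536] ['pixels', 'depth', 'K', 'position', 'rotation']
side [[556.83735959   0.         324.28196105]
 [  0.         556.83735959 240.32724241]
 [  0.           0.           1.        ]] [ 439.32181501 1191.16074599 1050.32517245] [-0.02063937  0.43243039  0.90101168 -0.02749409] ['pixels', 'depth', 'K', 'position', 'rotation']
wrist [[371.64829954   0.         316.64675963]
 [  0.         371.64829954 239.22575079]
 [  0.           0.           1.        ]] [ 264.48861068 -517.80229123  384.28586115] [-0.13063805  0.09438247 -0.57404979  0.80280289] ['pixels', 'depth', 'K', 'position', 'rotation']
```

View pics/top0.png

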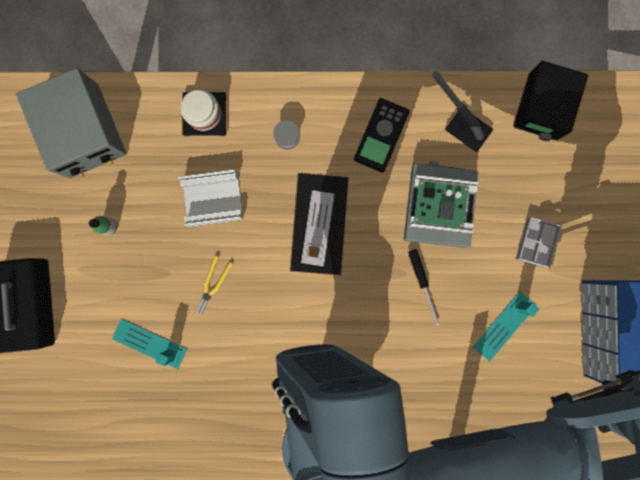

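View pics/side0.png

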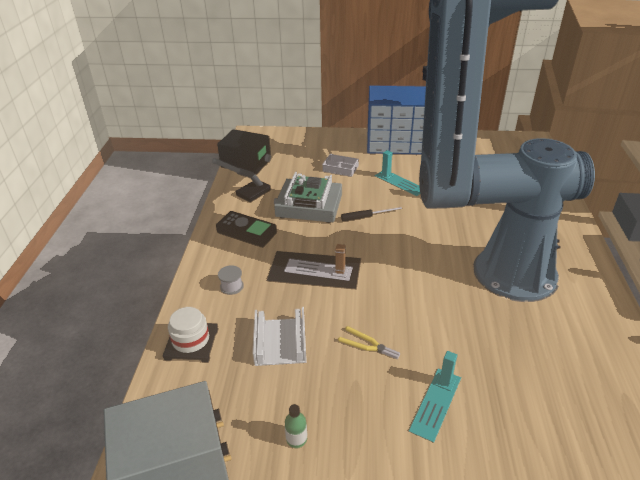

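View pics/wrist0.png

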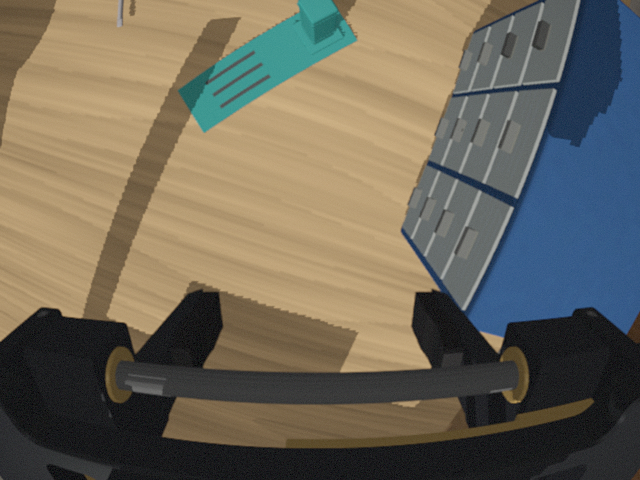

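```bash
cat > h.py <<'E'
import numpy as np,cv2
from scipy.spatial.transform import Rotation as R
def world(c,fish=False):
    K=c["K"];v,u=np.mgrid[0:480,0:640];d=c["depth"].astype(float)
    x=(u-K[0,2])/K[0,0];y=(v-K[1,2])/K[1,1]
    if fish:
        r=np.hypot(x,y);s=np.where(r>1e-9,np.tan(r)/np.maximum(r,1e-9),1);x=x*s;y=y*s
    P=np.stack([x*d,-y*d,-d],-1)
    W=P@R.from_quat(c["rotation"]).as_matrix().T+c["position"]
    W[d==0]=np.nan
    return W
def rect(P):
    (cx,cy),(w,h),a=cv2.minAreaRect(P[:,:2].astype(np.float32));return [round(float(q),1) for q in (cx,cy,w,h,a)]
E
python3 - <<'E'
from h import *
import cell; print([k for k in dir(cell) if not k.startswith('__')]); print(getattr(cell,'tcp_to_grasp',None))
c=dict(np.load("top0.npz"));W=world(c)
def at(u,v):print((u,v),W[v,u].round(1))
for p in [(320,224),(441,205),(211,198),(287,133),(380,135),(417,270),(215,285),(100,225),(540,240),(203,112),(316,215),(313,253),(468,120),(430,320),(300,300)]:at(*p)
im=cv2.resize(c["pixels"][140:300,160:500,::-1],None,fx=2.35,fy=2.35,interpolation=cv2.INTER_CUBIC);cv2.imwrite("pics/crop.png",im)
E
```

```text
['Unreachable', 'camera', 'get_obs', 'hand_in', 'tcp_to_grasp']
18.700000000000003
(320, 224) [559.1  12.9  10. ]
(441, 205) [ 596.4 -273.2  113.2]
(211, 198) [625.  288.5   8.3]
(287, 133) [781.6  94.1  48.1]
(380, 135) [ 778.9 -136.5   37.2]
(417, 270) [ 443.6 -228.3   25.9]
(215, 285) [405.5 276.6   8.6]
(100, 225) [551.2 540.5  82.5]
(540, 240) [ 518.3 -533.5   27.3]
(203, 112) [822.  292.4  95.1]
(316, 215) [582.7  23.3   0.6]
(313, 253) [483.6  27.6 103.2]
(468, 120) [ 802.6 -342.6   93.8]
(430, 320) [ 317.8 -264.2   -1.4]
(300, 300) [367.8  63.3   0.4]
```

View pics/crop.png

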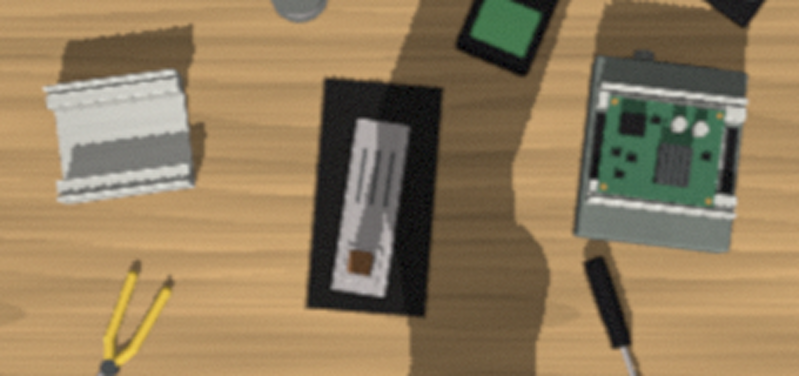

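Run:
```python
from h import *
c=dict(np.load("top0.npz"));W=world(c);hsv=cv2.cvtColor(c["pixels"],cv2.COLOR_RGB2HSV).astype(int);rgb=c["pixels"].astype(int)
x,y,z=W[...,0],W[...,1],W[...,2]
def box(a,b,cc,d):return (x>a)&(x<b)&(y>cc)&(y<d)
mat=box(430,720,-80,110)&(rgb.max(-1)<45)&(z<20)
print("mat",mat.sum(),rect(W[mat]))
h=box(450,520,-10,60)&(z>85);print("handle",h.sum(),np.nanmean(W[h],0),rect(W[h]))
bl=box(430,720,-80,110)&(rgb.min(-1)>60)&(z<30)&(hsv[...,1]<60);print("blade",bl.sum(),rect(W[bl]))
s=box(520,720,190,400)&(z>25);print("stand",s.sum(),rect(W[s]),np.nanmean(W[s],0))
p=box(480,720,-400,-180)&(z>40);print("pre",p.sum(),rect(W[p]),np.nanmean(W[p],0))
r=p&(rgb.min(-1)>130)&(z<100);print("rails",rect(W[r]))
g=box(480,720,-400,-180)&(hsv[...,0]>45)&(hsv[...,0]<85)&(hsv[...,1]>90)&(z>70);print("board",g.sum(),rect(W[g]),np.nanmedian(W[g],0))
```

```text
mat 2872 [561.6, 14.7, 124.1, 245.4, 85.5]
handle 107 [487.8879742   29.47116292  97.81853158] [487.8, 29.6, 24.4, 24.3, 82.3]
blade 1643 [550.1, 19.9, 61.0, 190.1, 81.5]
stand 1073 [622.9, 286.6, 124.2, 141.3, 7.4] [624.65319733 286.1138785   40.30092446]
pre 5146 [609.4, -285.3, 161.6, 203.4, 83.5] [ 600.97909478 -280.47140428   72.90065916]
rails [604.2, -286.5, 153.8, 127.0, 82.8]
board 1291 [601.9, -276.6, 119.1, 97.2, 81.7] [ 601.24602837 -268.27666935   85.77051743]
```

```bash
python3 -m handwheel '[{"translation":[30,56,20],"yaw":5,"fingers":88},{"translation":[60,112,20],"yaw":12,"fingers":88},{"translation":[88,168,20],"yaw":20,"fingers":88},{"translation":[116,222,20],"yaw":28,"fingers":88},{"translation":[144,276,20],"yaw":36,"fingers":88},{"translation":[172,330,20],"yaw":44,"fingers":88},{"translation":[200,384,20],"yaw":52,"fingers":88},{"translation":[228,438,20],"yaw":60,"fingers":88},{"translation":[256,490,20],"yaw":63,"fingers":88},{"translation":[280,534,10],"yaw":63,"fingers":88},{"translation":[300,570,0],"yaw":63,"fingers":88},{"translation":[302,573,0],"yaw":63,"fingers":88}]'
cat > snap.py <<'E'
import sys
from h import *
from cell import *
n,t=sys.argv[1:3]
c=camera(n);np.savez(f"{t}.npz",**c);cv2.imwrite(f"pics/{t}.png",c["pixels"][:,:,::-1])
o=get_obs();print(o["time"],o["position"].round(1),o["force"].round(1),o["gripper_width"].round(1),o["joint_positions"].round(2))
print("yaw",np.degrees(R.from_quat(o["ee_rot"]).as_matrix()[:2,0]@[1,0]) if 0 else np.degrees(np.arctan2(*R.from_quat(o["ee_rot"]).as_matrix()[[1,0],0])).round(2))
E
python3 snap.py wrist w1;python3 snap.py top t1
```

```text
time: 1.65
position: [487.5, 31.0, 237.5]
ee_rot: [0.998, -0.069, -0.001, -0.0]
force: [-0.1, -0.5, -0.2]
gripper_width: 88.2Traceback (most recent call last):
  File "snap.py", line 6, in <module>
    o=get_obs();print(o["time"],o["position"].round(1),o["force"].round(1),o["gripper_width"].round(1),o["joint_positions"].round(2))
                                                                           ^^^^^^^^^^^^^^^^^^^^^^^^
AttributeError: 'float' object has no attribute 'round'
Traceback (most recent call last):
  File "snap.py", line 6, in <module>
    o=get_obs();print(o["time"],o["position"].round(1),o["force"].round(1),o["gripper_width"].round(1),o["joint_positions"].round(2))
                                                                           ^^^^^^^^^^^^^^^^^^^^^^^^
AttributeError: 'float' object has no attribute 'round'
```

View pics/w1.png

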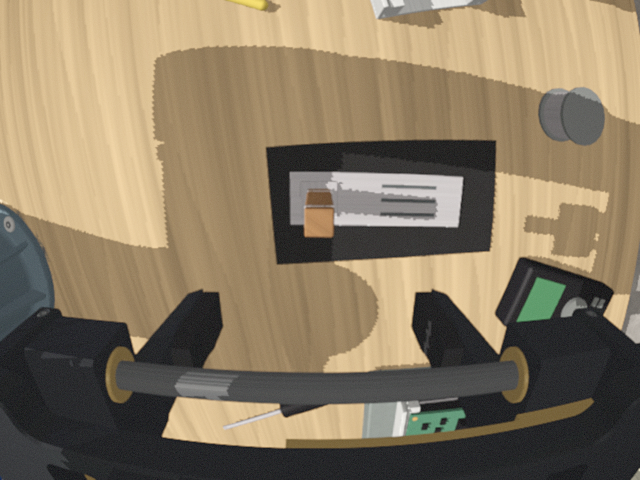

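```bash
sed -i 's/o\["gripper_width"\].round(1)/round(float(o["gripper_width"]),1)/' snap.py
python3 - <<'E'
from h import *
c=dict(np.load("w1.npz"));W=world(c,True);rgb=c["pixels"].astype(int);hsv=cv2.cvtColor(c["pixels"],cv2.COLOR_RGB2HSV).astype(int)
x,y,z=W[...,0],W[...,1],W[...,2];v,u=np.mgrid[0:480,0:640]
roi=(u>260)&(u<505)&(v>130)&(v<270)
mat=roi&(rgb.max(-1)<60)&(z<15);print("mat",mat.sum(),rect(W[mat]),np.nanmedian(z[mat]))
h=roi&(z>85);print("h",h.sum(),rect(W[h]),np.nanmean(W[h],0))
b=roi&(z<20)&(rgb.min(-1)>75)&(hsv[...,1]<70)&(u>285)&(u<470)&(v>165)&(v<235);print("bl",b.sum(),rect(W[b]),np.nanmedian(z[b]))
print(W[225,450],W[180,455],W[185,295],W[222,319])
c=dict(np.load("top0.npz"))
E
```

```text
mat 14944 [561.6, 18.4, 127.7, 247.6, 85.7] 3.3497604035935353
h 967 [489.4, 30.7, 25.0, 24.5, 82.1] [489.49419765  32.40932433  97.52936519]
bl 8056 [551.8, 21.1, 59.6, 188.5, 81.7] 6.357868533583911
[629.68071379 -16.99343826   5.10067871] [637.59492597  33.01247123   5.44238703] [467.1883623   48.67816888   6.9882212 ] [489.46679015  31.66345691  97.90997884]
```

```bash
python3 -m handwheel '[{"translation":[2,1.5,-50],"yaw":0,"fingers":88},{"translation":[2,1.5,-100],"yaw":0,"fingers":88},{"translation":[2,1.5,-140],"yaw":0,"fingers":88},{"translation":[2,1.5,-170],"yaw":0,"fingers":88},{"translation":[2,1.5,-184],"yaw":0,"fingers":88},{"translation":[2,1.5,-184],"yaw":0,"fingers":88},{"translation":[2,1.5,-184],"yaw":0,"fingers":88}]'; python3 snap.py wrist w2
```

```text
time: 2.62
position: [490.8, 29.7, 56.1]
ee_rot: [0.997, -0.071, 0.001, 0.0]
force: [-0.2, 0.6, -0.9]
gripper_width: 88.1
2.675 [490.9  29.9  56.2] [ 0.3 -0.3  0.1] 87.9 [-0.18  0.25  1.94 -0.    0.94 -0.04]
yaw -8.17
```

View pics/w2.png

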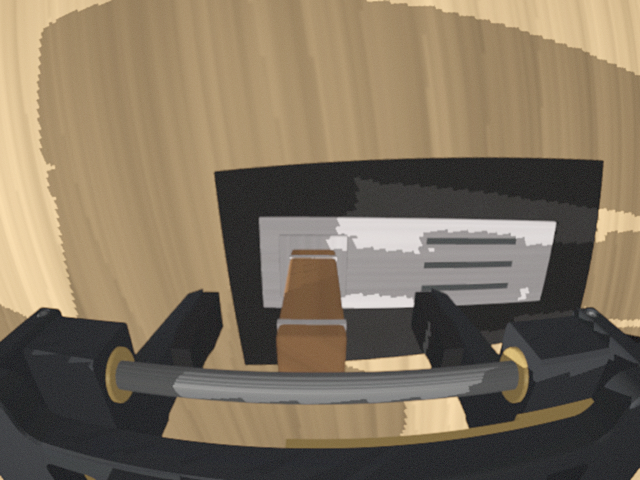

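```bash
python3 -m handwheel '[{"translation":[0,0,0],"yaw":0,"fingers":60},{"translation":[0,0,0],"yaw":0,"fingers":40},{"translation":[0,0,0],"yaw":0,"fingers":20},{"translation":[0,0,0],"yaw":0,"fingers":10},{"translation":[0,0,0],"yaw":0,"fingers":10},{"translation":[0,0,0],"yaw":0,"fingers":10}]'; python3 snap.py wrist w3
```

```text
time: 3.42
position: [489.7, 30.3, 54.7]
ee_rot: [0.997, -0.071, -0.0, -0.0]
force: [0.9, -1.2, -0.2]
gripper_width: 30.0
3.475 [489.7  30.3  54.7] [ 0.1 -0.7  0.8] 26.0 [-0.18  0.25  1.94 -0.    0.94 -0.04]
yaw -8.16
```

```bash
python3 -m handwheel '[{"translation":[0,0,0],"yaw":0,"fingers":10},{"translation":[0,0,0],"yaw":0,"fingers":10},{"translation":[0,0,5],"yaw":0,"fingers":10},{"translation":[0,0,20],"yaw":0,"fingers":10},{"translation":[0,0,50],"yaw":0,"fingers":10},{"translation":[0,0,90],"yaw":0,"fingers":10},{"translation":[0,0,130],"yaw":0,"fingers":10},{"translation":[0,0,160],"yaw":0,"fingers":10},{"translation":[0,0,170],"yaw":0,"fingers":10},{"translation":[0,0,170],"yaw":0,"fingers":10}]'; python3 snap.py side s3;  python3 snap.py wrist w4
```

```text
time: 4.72
position: [489.8, 30.3, 225.1]
ee_rot: [0.997, -0.071, 0.001, 0.0]
force: [0.6, 0.2, -2.3]
gripper_width: 23.6
4.775 [489.2  30.4 224. ] [-0.2  0.1 -1.7] 23.7 [-0.18  0.    1.83 -0.    1.31 -0.04]
yaw -8.16
4.825 [488.8  30.4 223.4] [ 0.2 -1.3 -2. ] 23.6 [-0.18  0.    1.83 -0.    1.31 -0.04]
yaw -8.17
```

View pics/s3.png

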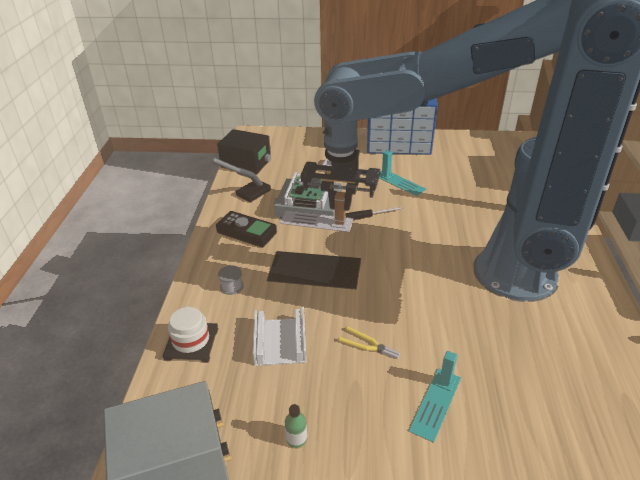

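View pics/w4.png

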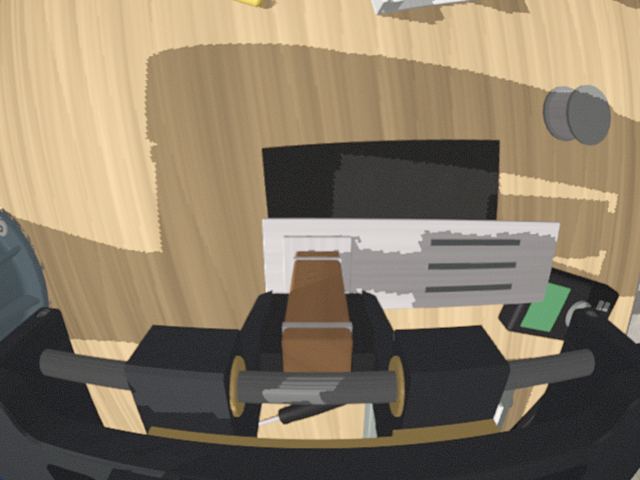

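```bash
python3 -m handwheel '[{"translation":[3,-20,0],"yaw":3,"fingers":10},{"translation":[8,-60,0],"yaw":9,"fingers":10},{"translation":[16,-110,0],"yaw":18,"fingers":10},{"translation":[23,-160,0],"yaw":27,"fingers":10},{"translation":[30,-210,0],"yaw":36,"fingers":10},{"translation":[37,-260,0],"yaw":45,"fingers":10},{"translation":[44,-310,0],"yaw":54,"fingers":10},{"translation":[52,-360,0],"yaw":63,"fingers":10},{"translation":[59,-410,0],"yaw":72,"fingers":10},{"translation":[66,-460,0],"yaw":81,"fingers":10},{"translation":[74,-510,0],"yaw":87,"fingers":10},{"translation":[80,-550,0],"yaw":90,"fingers":10}]';python3 -m handwheel '[{"translation":[2,-17,0],"yaw":1,"fingers":10},{"translation":[2,-17,0],"yaw":1,"fingers":10},{"translation":[2,-17,0],"yaw":1,"fingers":10}]'; python3 snap.py top t5;  python3 snap.py wrist w5
```

```text
time: 6.32
position: [568.9, -521.2, 221.6]
ee_rot: [0.755, 0.656, 0.0, -0.002]
force: [1.0, 0.0, -1.9]
gripper_width: 23.8
time: 6.7
position: [571.5, -535.5, 223.1]
ee_rot: [0.75, 0.662, 0.0, -0.001]
force: [-0.1, -0.1, -0.8]
gripper_width: 23.9
6.75 [ 571.8 -535.3  223.8] [-0.3 -1.1 -1.4] 24.0 [-0.9   0.66  0.99  0.    1.5  -2.35]
yaw 82.87
6.8 [ 571.9 -535.4  224.3] [-0.2 -0.6 -1.5] 23.9 [-0.9   0.66  0.99  0.    1.5  -2.35]
yaw 82.88
```

View pics/t5.png

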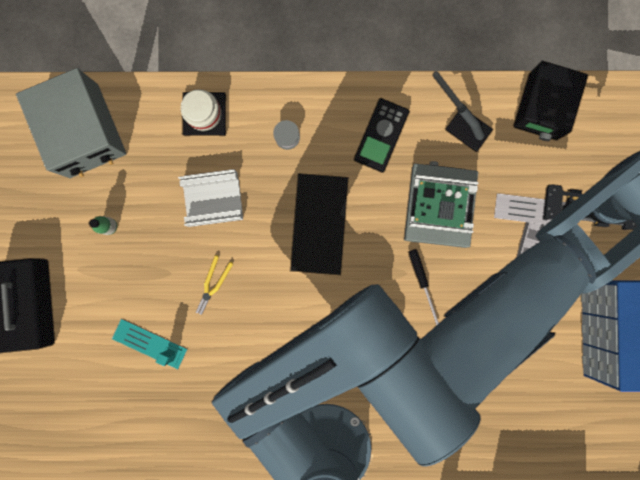

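View pics/w5.png

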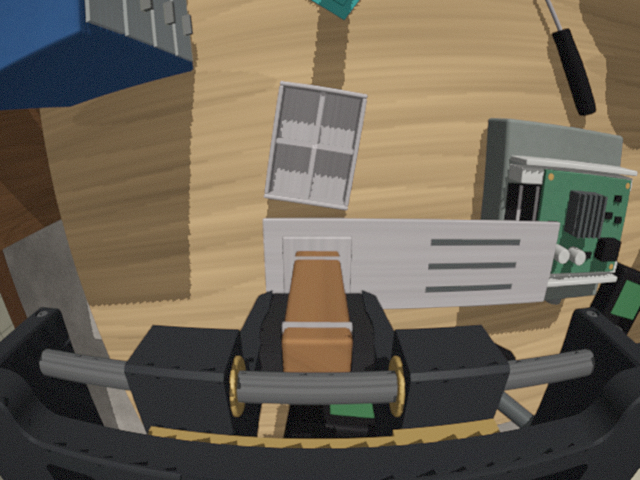

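```bash
cat > meas.py <<'E'
import sys
from h import *
def plane_yaw(c,fish,tag):
    W=world(c,fish);rgb=c["pixels"].astype(int);hsv=cv2.cvtColor(c["pixels"],cv2.COLOR_RGB2HSV).astype(int)
    x,y,z=W[...,0],W[...,1],W[...,2]
    B=(x>480)&(x<730)&(y>-400)&(y<-170)
    print(tag)
    g=B&(hsv[...,0]>45)&(hsv[...,0]<85)&(hsv[...,1]>90)&(z>70)&(z<100);print(" board",g.sum(),rect(W[g]),np.nanmedian(z[g]).round(1))
    r=B&(z>70)&(z<100)&(hsv[...,1]<40)&(rgb.min(-1)>130);print(" rails",r.sum(),rect(W[r]),np.nanmedian(z[r]).round(1))
    b=B&(z>45)&(z<66);print(" box",b.sum(),rect(W[b]),np.nanmedian(z[b]).round(1))
plane_yaw(dict(np.load("w5.npz")),True,"wrist");plane_yaw(dict(np.load("t5.npz")),False,"top")
c=dict(np.load("w5.npz"));W=world(c,True);rgb=c["pixels"].astype(int);v,u=np.mgrid[0:480,0:640]
b=(u>265)&(u<560)&(v>217)&(v<307)&(W[...,2]>150)&(W[...,2]<190)&(rgb.min(-1)>120);P=W[b]
print("blade",rect(P)); 
A=np.c_[P[:,:2]-P[:,:2].mean(0),np.ones(len(P))];k=np.linalg.lstsq(A,P[:,2],rcond=None)[0];print("slopes x,y mean",k)
c=dict(np.load("t5.npz"));W=world(c);im=c["pixels"][150:260,390:560,::-1];cv2.imwrite("pics/c5.png",cv2.resize(im,None,fx=4,fy=4,interpolation=cv2.INTER_CUBIC))
E
python3 meas.py
```

```text
wrist
 board 3346 [602.3, -277.8, 119.5, 98.7, 82.1] 85.2
 rails 1624 [603.7, -283.8, 151.2, 122.5, 83.3] 85.5
 box 7002 [603.1, -284.4, 161.3, 189.3, 83.3] 55.3
top
 board 1291 [601.9, -277.0, 119.4, 96.8, 81.7] 86.1
 rails 539 [603.1, -284.1, 150.0, 122.7, 83.3] 84.4
 box 2308 [608.7, -285.8, 161.5, 202.0, 83.4] 55.9
blade [578.6, -473.3, 185.4, 56.7, 82.7]
slopes x,y mean [-2.04139393e-03 -7.31529230e-03  1.75743774e+02]
```

View pics/c5.png

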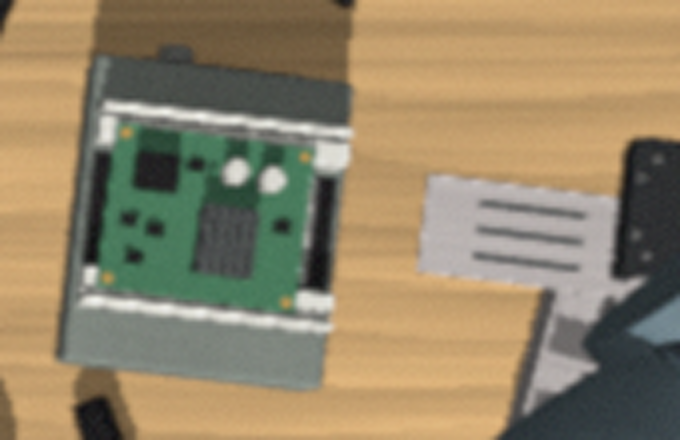

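```bash
python3 - <<'E'
from h import *
W=world(dict(np.load("t5.npz")))
for p in [(600,330),(595,290),(625,340),(545,105),(560,260),(520,300),(575,225)]:print(p,W[p[1],p[0]].round(0))
E
python3 -m handwheel '[{"translation":[0,0.5,-15],"yaw":0,"fingers":10},{"translation":[0,0.5,-45],"yaw":0,"fingers":10},{"translation":[0,0.5,-75],"yaw":0,"fingers":10},{"translation":[0,0.5,-98],"yaw":0,"fingers":10},{"translation":[0,0.5,-107],"yaw":0,"fingers":10},{"translation":[0,0.5,-107],"yaw":0,"fingers":10},{"translation":[0,0.5,-107],"yaw":0,"fingers":10}]'; python3 snap.py side s6;  python3 snap.py wrist w6
```

```text
(600, 330) [ 305. -638.  119.]
(595, 290) [ 397. -641.   89.]
(625, 340) [ 291. -658.  200.]
(545, 105) [ 835. -523.  106.]
(560, 260) [ 460. -368.  605.]
(520, 300) [ 400. -296.  636.]
(575, 225) [ 515. -399.  586.]
time: 7.68
position: [572.3, -537.0, 119.4]
ee_rot: [0.75, 0.662, -0.0, 0.001]
force: [0.1, -0.3, -1.7]
gripper_width: 23.8
7.725 [ 572.3 -537.   119.6] [ 0.8 -0.1 -1.5] 24.1 [-0.9   0.74  1.07 -0.    1.33 -2.35]
yaw 82.84
7.775 [ 572.3 -536.9  119.5] [-1.1  0.6 -1.3] 23.8 [-0.9   0.74  1.07  0.    1.33 -2.35]
yaw 82.84
```

View pics/w6.png

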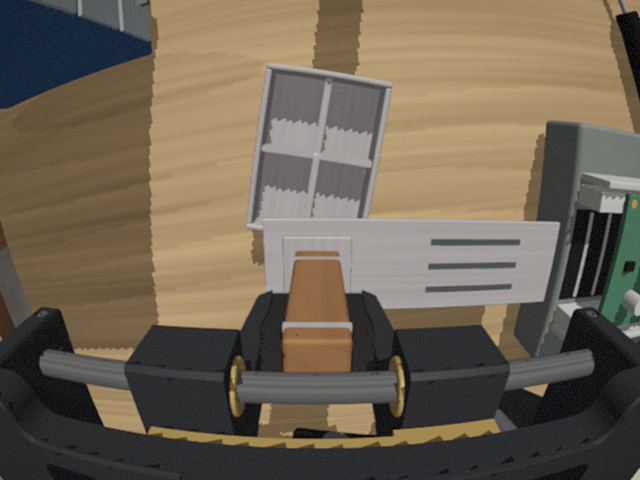

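```bash
sed -i 's/"w5.npz"/sys.argv[1]/g; /t5.npz/d; s/>150)&(W\[...,2\]<190)/>float(sys.argv[2]))\&(W[...,2]<float(sys.argv[3]))/' meas.py; sed -i '/^    print(" box"/!b' meas.py; grep -n 'plane_yaw(' meas.py; sed -i '/^blade/d' meas.py; cat >> meas.py <<'E'
E
grep -q 'plane_yaw(dict' meas.py || sed -i '/^c=dict/i plane_yaw(dict(np.load(sys.argv[1])),True,"wrist")' meas.py; python3 meas.py w6.npz 58 76
```

```text
3:def plane_yaw(c,fish,tag):
wrist
 board 2535 [602.6, -325.8, 111.1, 44.8, 16.0] 85.1
 rails 2296 [605.8, -346.8, 141.7, 107.5, 12.5] 71.4
 box 11132 [601.5, -296.3, 137.5, 188.9, 83.5] 55.5
blade [578.5, -459.8, 216.3, 64.9, 76.9]
slopes x,y mean [ 3.05443720e-04 -1.02500497e-02  7.13336702e+01]
```

Run:
```python
from h import *
c=dict(np.load("w6.npz"));W=world(c,True);rgb=c["pixels"].astype(int);hsv=cv2.cvtColor(c["pixels"],cv2.COLOR_RGB2HSV);v,u=np.mgrid[0:480,0:640]
b=(u>375)&(u<540)&(v>215)&(v<312)&(W[...,2]>58)&(W[...,2]<85)
P=W[b];print(rect(P),P.mean(0))
A=np.c_[P[:,:2]-P[:,:2].mean(0),np.ones(len(P))];print(np.linalg.lstsq(A,P[:,2],rcond=None)[0])
ctr=np.array(rect(P)[:2]);print([ (p, W[p[1],p[0]].round(1)) for p in [(552,232),(545,295),(400,230),(395,298)]])
```

```text
[583.2, -446.5, 119.0, 57.2, 82.6] [ 580.79895195 -453.29725919   70.99147565]
[ 1.21121091e-03 -2.07482043e-03  7.09914756e+01]
[((552, 232), array([ 569.2, -386.1,   70.3])), ((545, 295), array([ 631.6, -366.7,   43.5])), ((400, 230), array([ 556. , -488.6,   70. ])), ((395, 298), array([ 597.9, -493.6,   71. ]))]
```

```bash
python3 -m handwheel '[{"translation":[0.5,10,-2],"yaw":0.3,"fingers":10},{"translation":[2.5,27,-2],"yaw":0.3,"fingers":10},{"translation":[5,45,-2],"yaw":0.3,"fingers":10},{"translation":[7.3,63,-2],"yaw":0.3,"fingers":10},{"translation":[9.5,81,-2],"yaw":0.3,"fingers":10},{"translation":[11.7,99,-2],"yaw":0.3,"fingers":10},{"translation":[13.9,117,-2],"yaw":0.3,"fingers":10},{"translation":[16,135,-2],"yaw":0.3,"fingers":10},{"translation":[18,152,-2],"yaw":0.3,"fingers":10},{"translation":[20,165,-2],"yaw":0.3,"fingers":10},{"translation":[20.5,170,-2],"yaw":0.3,"fingers":10},{"translation":[20.5,170,-2],"yaw":0.3,"fingers":10}]'; python3 snap.py side s7;  python3 snap.py wrist w7
```

```text
time: 9.28
position: [592.3, -366.1, 115.8]
ee_rot: [0.748, 0.664, -0.0, 0.0]
force: [0.0, -0.1, -0.9]
gripper_width: 24.0
9.325 [ 592.2 -366.5  115.8] [-0.2 -0.3 -2.3] 24.0 [-0.72  0.56  1.36 -0.    1.22 -2.17]
yaw 83.13
9.375 [ 592.1 -366.8  115.8] [ 0.3  0.1 -0.3] 23.7 [-0.72  0.56  1.36 -0.    1.22 -2.17]
yaw 83.11
```

View pics/w7.png

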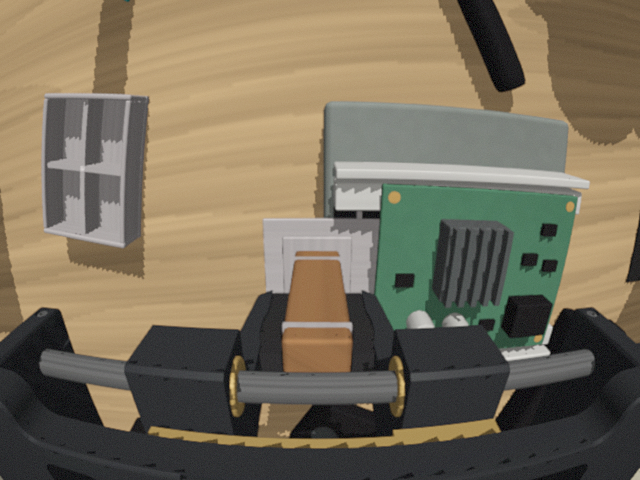

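View pics/s7.png

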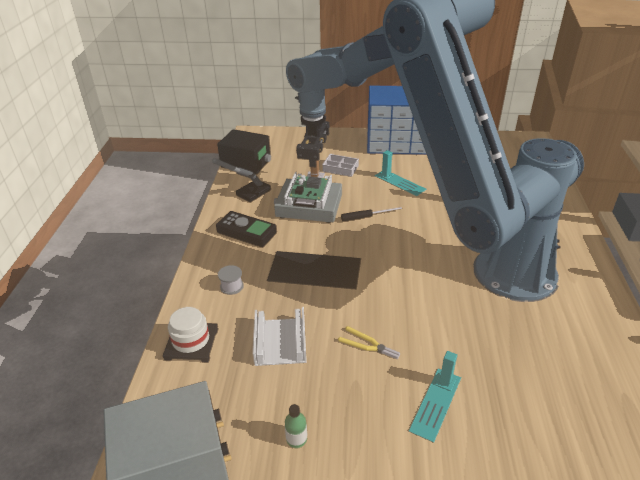

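```bash
python3 -m handwheel '[{"translation":[0,0,4],"yaw":0,"fingers":10},{"translation":[0,0,8],"yaw":0,"fingers":10},{"translation":[0,0,10],"yaw":0,"fingers":10},{"translation":[0,0,12],"yaw":0,"fingers":10},{"translation":[0,0,14],"yaw":0,"fingers":10},{"translation":[0,0,16],"yaw":0,"fingers":10},{"translation":[0,0,19],"yaw":0,"fingers":10},{"translation":[0,0,23],"yaw":0,"fingers":10},{"translation":[0,0,28],"yaw":0,"fingers":10},{"translation":[0,0,34],"yaw":0,"fingers":10},{"translation":[0,0,38],"yaw":0,"fingers":10},{"translation":[0,0,40],"yaw":0,"fingers":10}]'; python3 snap.py wrist w8
cat > m2.py <<'E'
import sys
from h import *
c=dict(np.load(sys.argv[1]));W=world(c,True);hsv=cv2.cvtColor(c["pixels"],cv2.COLOR_RGB2HSV).astype(int);rgb=c["pixels"].astype(int);v,u=np.mgrid[0:480,0:640]
g=(hsv[...,0]>45)&(hsv[...,0]<85)&(hsv[...,1]>90)&(u>365)&(u<590)&(v>175)
zm=np.nanmedian(W[g][:,2]);g&=abs(W[...,2]-zm)<6;P=W[g];k=np.linalg.lstsq(np.c_[P[:,:2]-P[:,:2].mean(0),np.ones(len(P))],P[:,2],rcond=None)[0];print("board",len(P),rect(P),"plane",k.round(4))
e=(v>215)&(v<290)&(u>262)&(u<285)&(rgb.min(-1)>110)&(abs(W[...,2]-zm)<15);print("blade rear",rect(W[e]),np.nanmedian(W[e],0))
E
python3 m2.py w7.npz;python3 m2.py w8.npz
```

```text
time: 10.88
position: [592.3, -366.3, 156.2]
ee_rot: [0.748, 0.664, 0.0, 0.0]
force: [0.1, -0.6, -2.3]
gripper_width: 24.0
10.925 [ 592.4 -366.3  156.3] [ 0.3 -0.  -2.9] 23.6 [-0.72  0.52  1.34  0.    1.29 -2.17]
yaw 83.14
board 11711 [602.2, -276.5, 120.3, 99.5, 82.2] plane [-4.00000e-04  1.00000e-04  8.52908e+01]
blade rear [585.5, -385.0, 1.2, 31.6, 82.5] [ 582.71276903 -384.49991835   71.27973107]
board 10602 [603.0, -276.7, 120.2, 100.3, 82.4] plane [-6.000000e-04 -9.000000e-04  1.127464e+02]
blade rear [581.8, -389.7, 12.2, 43.0, 82.7] [ 579.75035997 -389.58849197  107.88057671]
```

View pics/w8.png

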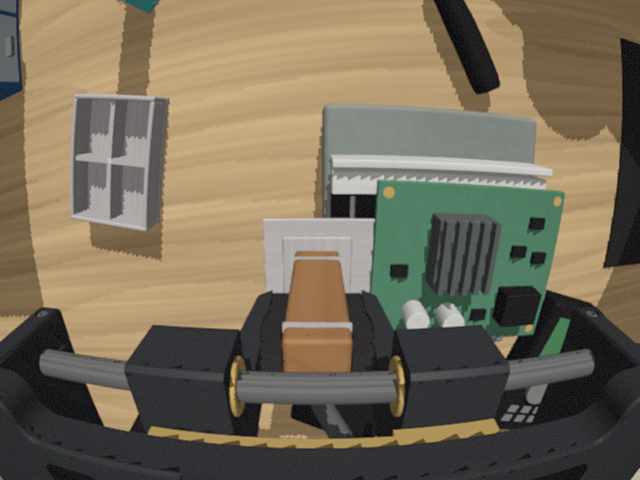

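```bash
python3 -m handwheel '[{"translation":[0,3,8],"yaw":0,"fingers":10},{"translation":[1,10,20],"yaw":0,"fingers":10},{"translation":[2,22,32],"yaw":0.5,"fingers":10},{"translation":[3,40,40],"yaw":1,"fingers":10},{"translation":[5,64,44],"yaw":2,"fingers":10},{"translation":[7,94,45],"yaw":3,"fingers":10},{"translation":[10,128,45],"yaw":4,"fingers":10},{"translation":[13,164,45],"yaw":5,"fingers":10},{"translation":[16,200,45],"yaw":6,"fingers":10},{"translation":[18,236,45],"yaw":7,"fingers":10},{"translation":[21,272,45],"yaw":8,"fingers":10},{"translation":[24,308,45],"yaw":9,"fingers":10}]'; python3 -m handwheel '[{"translation":[3,34,0],"yaw":1,"fingers":10},{"translation":[6,68,0],"yaw":2,"fingers":10},{"translation":[9,102,0],"yaw":3,"fingers":10},{"translation":[12,134,0],"yaw":4,"fingers":10},{"translation":[14,162,0],"yaw":5,"fingers":10},{"translation":[16,186,0],"yaw":5.6,"fingers":10},{"translation":[18,202,0],"yaw":6,"fingers":10},{"translation":[19,211,0],"yaw":6,"fingers":10},{"translation":[19,215,0],"yaw":6,"fingers":10},{"translation":[19,215,0],"yaw":6,"fingers":10}]'; python3 snap.py wrist w9; python3 snap.py top t9; python3 m2.py w9.npz
```

```text
time: 12.42
position: [615.5, -55.3, 200.6]
ee_rot: [0.693, 0.721, -0.0, -0.0]
force: [-0.0, 0.5, -3.4]
gripper_width: 23.6
time: 13.68
position: [635.1, 156.5, 200.6]
ee_rot: [0.655, 0.755, -0.0, -0.0]
force: [-0.9, -0.6, -2.5]
gripper_width: 23.6
13.725 [635.2 156.2 200.7] [-0.  -0.5 -2.7] 23.5 [ 0.06  0.39  1.43 -0.    1.33 -1.65]
yaw 98.11
13.775 [635.2 156.1 200.7] [ 0.2  0.2 -2.7] 23.8 [ 0.06  0.39  1.43 -0.    1.33 -1.65]
yaw 98.09
board 1199 [621.4, 245.1, 98.1, 119.0, 7.0] plane [-1.900000e-03 -5.000000e-04  1.571799e+02]
blade rear [630.8, 131.1, 43.0, 12.2, 7.7] [628.74333249 130.90756829 152.32732095]
```

View pics/w9.png

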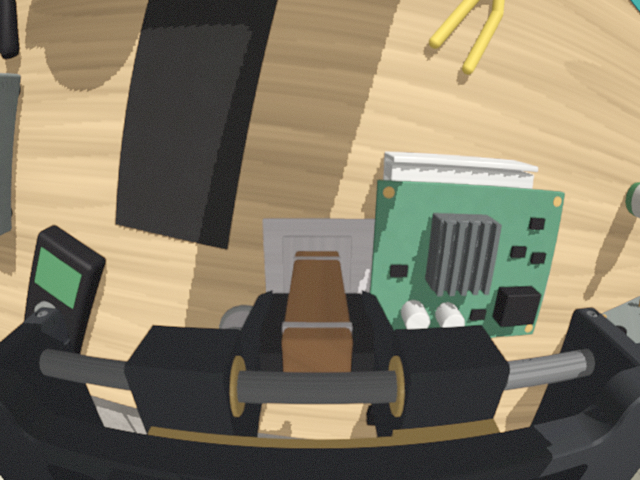

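View pics/t9.png

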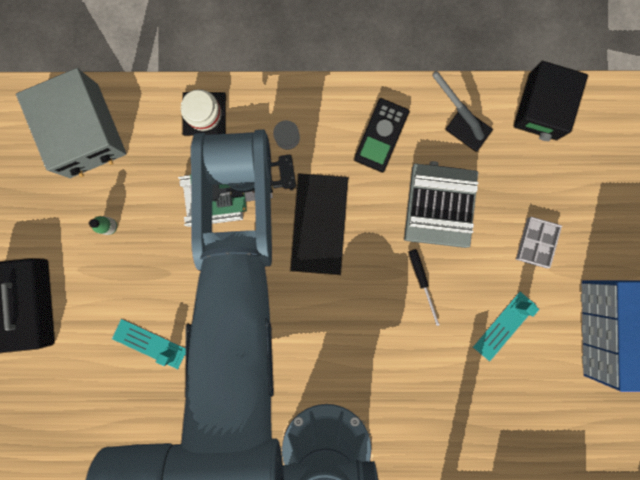

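Run:
```python
from h import *
for f in ["top0.npz","t5.npz"]:
    c=dict(np.load(f));W=world(c);rgb=c["pixels"].astype(int);x,y,z=[W[...,i] for i in range(3)]
    B=(x>520)&(x<720)&(y>190)&(y<400)
    s=B&(z>33);print(s.sum(),rect(W[s]))
    hsv=cv2.cvtColor(c["pixels"],cv2.COLOR_RGB2HSV).astype(int)
    for k in (0,1):
        q=s&((x>622)==k);P=W[q]
        yy=P[:,1];print(len(P),P[:,0].mean().round(1),"y",yy.min().round(1),yy.max().round(1),"slope",np.degrees(np.polyfit(P[:,1],P[:,0],1)[0]).round(2),"z",np.percentile(P[:,2],[5,50,95]).round(1))
c=dict(np.load("t5.npz"));im=c["pixels"][155:240,165:260,::-1];cv2.imwrite("pics/c9.png",cv2.resize(im,None,fx=7,fy=7,interpolation=cv2.INTER_CUBIC))
# wrist view w9 rails visible and w1
c=dict(np.load("w9.npz"));W=world(c,True);z=W[...,2];x=W[...,0];y=W[...,1]
s=(z>30)&(z<55)&(x>520)&(x<720)&(y>190)&(y<400);print("w9",s.sum(),rect(W[s]))
```

```text
969 [623.1, 286.9, 123.8, 141.1, 7.6]
464 573.2 y 209.5 349.5 slope -7.5 z [35.4 41.4 48.6]
505 672.0 y 222.3 363.0 slope -7.28 z [34.8 41.  48.4]
976 [622.8, 286.0, 123.5, 140.1, 7.4]
473 573.3 y 209.9 349.2 slope -7.37 z [35.2 41.5 49.2]
503 672.1 y 222.8 362.9 slope -7.3 z [34.5 41.1 48.8]
w9 3359 [574.3, 281.1, 22.1, 140.6, 7.4]
```

View pics/c9.png

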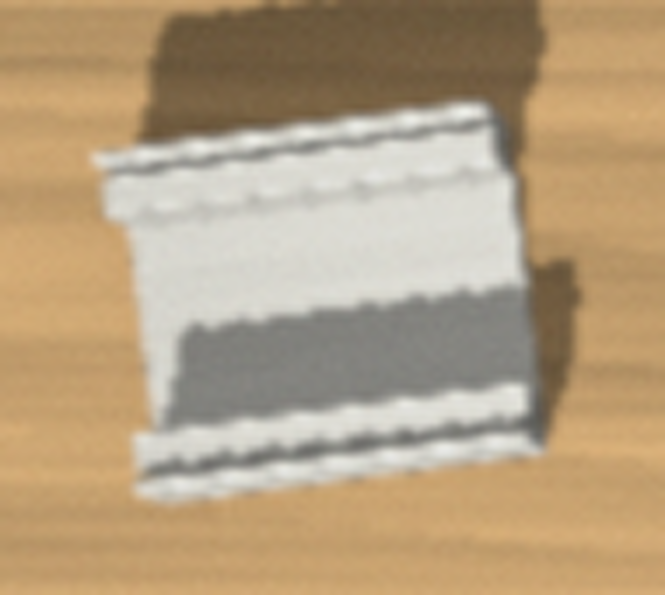

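```bash
python3 -m handwheel '[{"translation":[0,4,0],"yaw":0,"fingers":10},{"translation":[0.5,14,-2],"yaw":0,"fingers":10},{"translation":[1,26,-8],"yaw":0,"fingers":10},{"translation":[1.5,36,-20],"yaw":0,"fingers":10},{"translation":[1.5,41,-34],"yaw":0,"fingers":10},{"translation":[1.5,41.7,-50],"yaw":0,"fingers":10},{"translation":[1.5,41.7,-66],"yaw":0,"fingers":10},{"translation":[1.5,41.7,-78],"yaw":0,"fingers":10},{"translation":[1.5,41.7,-84],"yaw":0,"fingers":10},{"translation":[1.5,41.7,-85],"yaw":0,"fingers":10},{"translation":[1.5,41.7,-85],"yaw":0,"fingers":10}]'; python3 snap.py wrist w10; python3 snap.py side s10
python3 - <<'E'
from h import *
c=dict(np.load("w10.npz"));W=world(c,True);x,y,z=[W[...,i] for i in range(3)];v,u=np.mgrid[0:480,0:640]
hsv=cv2.cvtColor(c["pixels"],cv2.COLOR_RGB2HSV).astype(int)
g=(abs(z-72)<5)&(u>370)&(v>170)&(hsv[...,1]>60)&(hsv[...,0]>40)&(hsv[...,0]<95);print("board",g.sum(),rect(W[g]),np.nanmedian(z[g]))
s=(z>30)&(z<52)&(x>520)&(x<720)&(y>190)&(y<400)
for k in (0,1):
  q=s&((x>622)==k);print("rail",q.sum(),rect(W[q]) if q.sum()>5 else 0)
E
```

```text
time: 15.15
position: [637.1, 198.5, 116.3]
ee_rot: [0.655, 0.755, 0.0, 0.0]
force: [0.1, 0.5, -2.7]
gripper_width: 23.4
15.2 [637.2 198.5 116.5] [ 0.  -0.6 -2.1] 23.7 [ 0.12  0.5   1.45 -0.    1.19 -1.59]
yaw 98.14
15.25 [637.2 198.5 116.5] [ 0.7 -0.4 -1.9] 23.8 [ 0.12  0.5   1.45 -0.    1.19 -1.59]
yaw 98.14
board 15703 [623.5, 287.1, 99.4, 119.8, 6.8] 72.85235007288153
rail 4856 [573.1, 281.0, 22.0, 140.4, 9.2]
rail 0 0
```

View pics/w10.png

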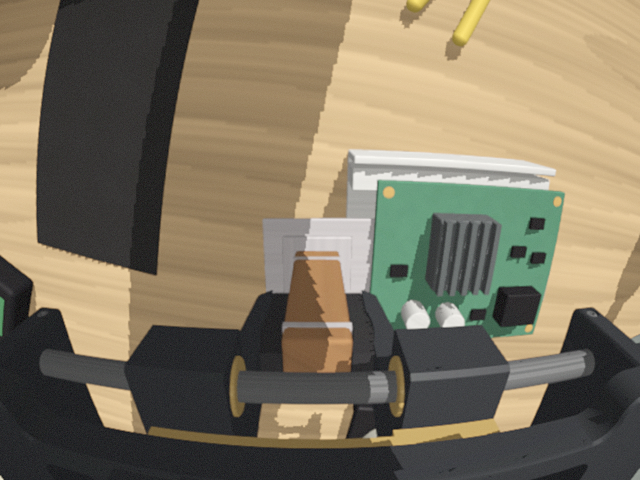

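View pics/s10.png

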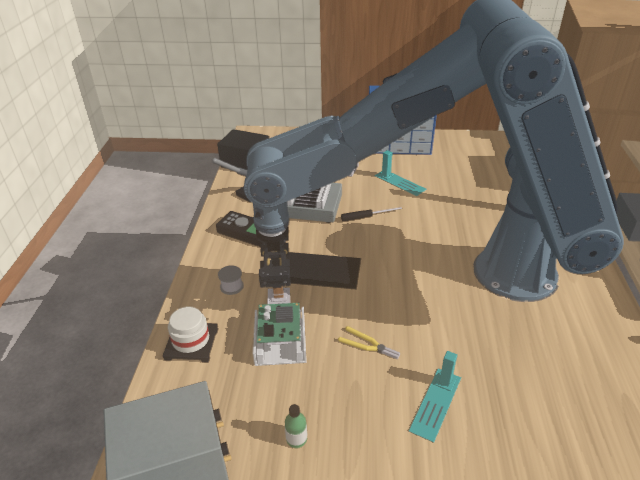

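```bash
python3 -m handwheel '[{"translation":[0.3,0,-4],"yaw":0.3,"fingers":10},{"translation":[0.6,0,-11],"yaw":0.5,"fingers":10},{"translation":[0.6,0,-18],"yaw":0.5,"fingers":10},{"translation":[0.6,0,-23],"yaw":0.5,"fingers":10},{"translation":[0.6,0,-25],"yaw":0.5,"fingers":10},{"translation":[0.6,0,-26.5],"yaw":0.5,"fingers":10},{"translation":[0.6,0,-28],"yaw":0.5,"fingers":10},{"translation":[0.6,0,-29.5],"yaw":0.5,"fingers":10},{"translation":[0.6,0,-31],"yaw":0.5,"fingers":10},{"translation":[0.6,0,-33],"yaw":0.5,"fingers":10},{"translation":[0.6,0,-36],"yaw":0.5,"fingers":10},{"translation":[0.6,0,-37],"yaw":0.5,"fingers":10}]'; python3 snap.py wrist w11
cat > m3.py <<'E'
import sys
from h import *
c=dict(np.load(sys.argv[1]));W=world(c,True);x,y,z=[W[...,i] for i in range(3)];v,u=np.mgrid[0:480,0:640]
hsv=cv2.cvtColor(c["pixels"],cv2.COLOR_RGB2HSV).astype(int)
g=(abs(z-45)<7)&(x>530)&(x<720)&(y>200)&(y<380)&(hsv[...,1]>60)&(hsv[...,0]>40)&(hsv[...,0]<95);P=W[g]
k=np.linalg.lstsq(np.c_[P[:,:2]-P[:,:2].mean(0),np.ones(len(P))],P[:,2],rcond=None)[0];print("board",len(P),rect(P),np.nanmedian(P[:,2]),k.round(4))
rgb=c["pixels"].astype(int)
e=(v>215)&(v<290)&(u>262)&(u<285)&(rgb.min(-1)>90)&(z>15)&(z<60);print("blade rear",rect(W[e]),np.nanmedian(W[e],0))
E
python3 m3.py w11.npz
```

```text
time: 16.75
position: [637.1, 198.5, 78.3]
ee_rot: [0.652, 0.758, -0.0, -0.0]
force: [-0.1, 0.8, -2.5]
gripper_width: 23.9
16.8 [637.1 198.5  78.3] [ 0.6  0.3 -0.8] 23.4 [ 0.12  0.55  1.46 -0.    1.13 -1.6 ]
yaw 98.64
board 16409 [623.2, 287.2, 100.2, 120.0, 7.6] 45.299249199733595 [6.00000e-04 6.00000e-04 4.53118e+01]
blade rear [632.9, 173.0, 43.1, 12.1, 8.2] [630.94087503 172.82082919  30.00375926]
```

View pics/w11.png

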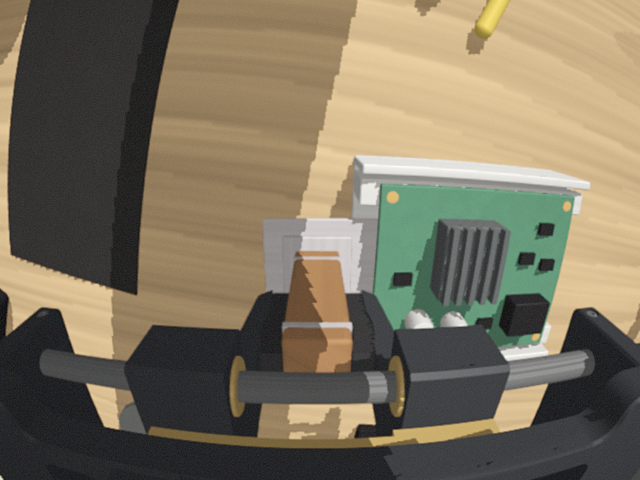

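```bash
python3 -m handwheel '[{"translation":[0.7,-5,0],"yaw":0,"fingers":10},{"translation":[2.5,-18,0],"yaw":0,"fingers":10},{"translation":[5,-35,0],"yaw":0,"fingers":10},{"translation":[7.4,-53,0],"yaw":0,"fingers":10},{"translation":[10,-71,0],"yaw":0,"fingers":10},{"translation":[12.5,-89,0],"yaw":0,"fingers":10},{"translation":[15,-107,0],"yaw":0,"fingers":10},{"translation":[17.5,-125,0],"yaw":0,"fingers":10},{"translation":[20,-143,0],"yaw":0,"fingers":10},{"translation":[22,-156,0],"yaw":0,"fingers":10},{"translation":[22.4,-160,0],"yaw":0,"fingers":10},{"translation":[22.4,-160,0],"yaw":0,"fingers":10}]'; python3 snap.py wrist w12; python3 m3.py w12.npz
```

```text
time: 18.3
position: [659.7, 38.5, 78.7]
ee_rot: [0.652, 0.758, 0.0, -0.0]
force: [-0.0, 0.8, -2.1]
gripper_width: 23.9
18.35 [659.6  38.9  78.6] [-0.3 -0.2 -2. ] 23.8 [-0.12  0.54  1.48  0.    1.12 -1.84]
yaw 98.65
board 3482 [634.3, 247.5, 116.9, 53.3, 31.1] 45.21221154215972 [-3.50000e-03  1.67000e-02  4.51072e+01]
blade rear [655.5, 13.1, 43.4, 12.1, 7.9] [653.52660344  12.89624707  30.3039066 ]
```

View pics/w12.png

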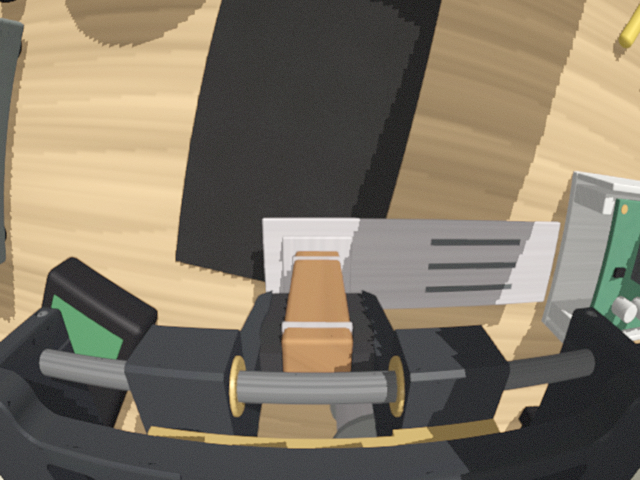

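```bash
python3 -m handwheel '[{"translation":[0,-3,8],"yaw":0,"fingers":10},{"translation":[0,-6,30],"yaw":0,"fingers":10},{"translation":[-4,-8,60],"yaw":-3,"fingers":10},{"translation":[-14,-8,85],"yaw":-10,"fingers":10},{"translation":[-30,-8,90],"yaw":-20,"fingers":10},{"translation":[-50,-8,90],"yaw":-30,"fingers":10},{"translation":[-70,-8,90],"yaw":-40,"fingers":10},{"translation":[-90,-9,90],"yaw":-50,"fingers":10},{"translation":[-110,-11,90],"yaw":-60,"fingers":10},{"translation":[-128,-13,90],"yaw":-70,"fingers":10},{"translation":[-142,-15,90],"yaw":-80,"fingers":10},{"translation":[-152,-16,90],"yaw":-90,"fingers":10}]'; python3 -m handwheel '[{"translation":[-6,0,0],"yaw":-8,"fingers":10},{"translation":[-8,0,0],"yaw":-13,"fingers":10},{"translation":[-8,0,0],"yaw":-13,"fingers":10},{"translation":[-8,0,0],"yaw":-13,"fingers":10}]'; python3 snap.py wrist w13; python3 snap.py top t13
python3 - <<'E'
from h import *
c=dict(np.load("w13.npz"));W=world(c,True);rgb=c["pixels"].astype(int);z=W[...,2];v,u=np.mgrid[0:480,0:640]
b=(u>263)&(u<562)&(v>215)&(v<312)&(z>105)&(z<135)&(rgb.min(-1)>70);P=W[b];print("blade",rect(P),np.median(P[:,2]))
k=np.linalg.lstsq(np.c_[P[:,:2]-P[:,:2].mean(0),np.ones(len(P))],P[:,2],rcond=None)[0];print(k.round(4))
m=(rgb.max(-1)<60)&(z<12)&(W[...,0]>400)&(W[...,0]<720)&(abs(W[...,1]-15)<100)&(v<240);print("mat",m.sum(),rect(W[m]))
E
```

```text
time: 19.85
position: [507.7, 22.4, 170.7]
ee_rot: [0.997, 0.073, 0.001, 0.0]
force: [-0.4, -0.5, -0.7]
gripper_width: 23.9
time: 20.35
position: [500.2, 22.5, 169.7]
ee_rot: [0.999, -0.037, 0.001, 0.0]
force: [-0.4, -0.4, -1.0]
gripper_width: 24.0
20.4 [500.1  22.5 169.4] [ 0.2 -0.2 -1.4] 23.9 [-0.19  0.09  1.86  0.    1.19 -0.12]
yaw -4.27
20.45 [500.   22.5 169.2] [-0.2 -0.7 -1.5] 23.5 [-0.19  0.09  1.86 -0.    1.19 -0.12]
yaw -4.29
blade [563.2, 18.0, 57.3, 185.4, 85.7] 121.57072235799734
[-8.200000e-03  6.000000e-04  1.218434e+02]
mat 15504 [563.6, 38.3, 87.3, 248.3, 85.5]
```

View pics/w13.png

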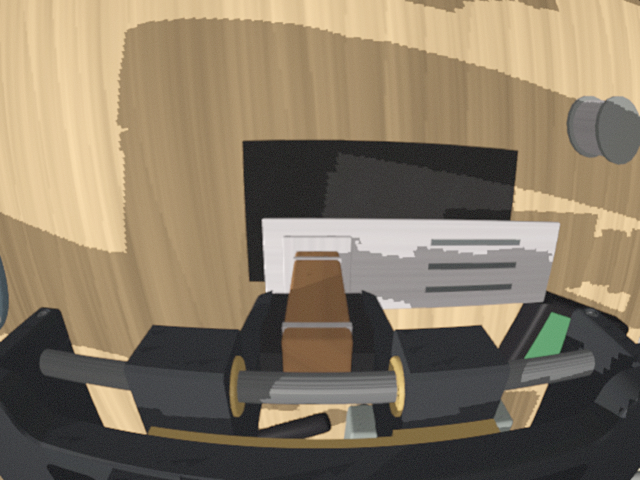

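View pics/t13.png

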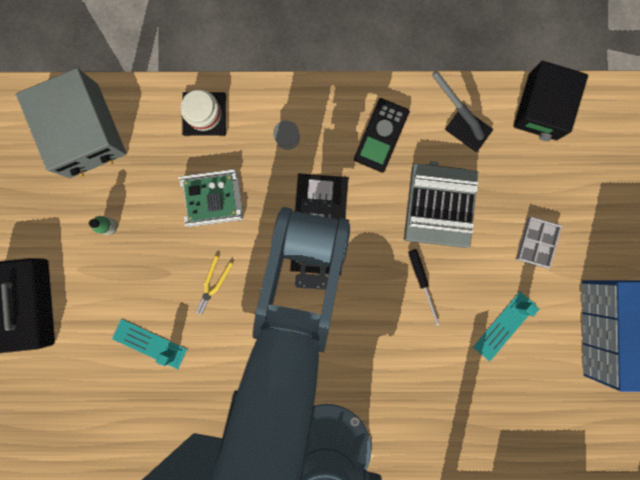

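```bash
python3 -m handwheel '[{"translation":[-0.5,0,-15],"yaw":0,"fingers":10},{"translation":[-0.5,0,-45],"yaw":0,"fingers":10},{"translation":[-0.5,0,-75],"yaw":0,"fingers":10},{"translation":[-0.5,0,-97],"yaw":0,"fingers":10},{"translation":[-0.5,0,-108],"yaw":0,"fingers":10},{"translation":[-0.5,0,-111],"yaw":0,"fingers":10},{"translation":[-0.5,0,-112],"yaw":0,"fingers":10},{"translation":[-0.5,0,-112],"yaw":0,"fingers":10}]';python3 -m handwheel '[{"translation":[0,0,-0.7],"yaw":0,"fingers":10},{"translation":[0,0,-1.4],"yaw":0,"fingers":10},{"translation":[0,0,-1.4],"yaw":0,"fingers":10}]'; python3 snap.py wrist w14;  python3 - <<'E'
from h import *
c=dict(np.load("w14.npz"));W=world(c,True);rgb=c["pixels"].astype(int);z=W[...,2];v,u=np.mgrid[0:480,0:640]
b=(u>263)&(u<562)&(v>215)&(v<312)&(z>0)&(z<25)&(rgb.min(-1)>70);P=W[b];print("blade",rect(P),np.median(P[:,2]))
m=(rgb.max(-1)<60)&(z<12)&(W[...,0]>400)&(W[...,0]<720)&(abs(W[...,1]-15)<100)&(v<240);print("mat",m.sum(),rect(W[m]),np.median(z[m]))
E
```

```text
time: 21.45
position: [499.8, 22.4, 57.4]
ee_rot: [0.999, -0.038, 0.001, 0.0]
force: [0.6, -0.6, -0.9]
gripper_width: 23.8
time: 21.82
position: [499.2, 22.5, 55.4]
ee_rot: [0.999, -0.038, 0.0, 0.0]
force: [-0.5, 0.2, -2.7]
gripper_width: 23.4
21.875 [499.2  22.5  55.4] [-0.5  0.7 -1.9] 23.8 [-0.19  0.27  1.92  0.    0.95 -0.12]
yaw -4.36
blade [563.4, 16.7, 59.6, 190.4, 85.5] 7.138589371156343
mat 20275 [565.4, 57.9, 49.5, 249.4, 85.7] 3.338161875054226
```

View pics/w14.png

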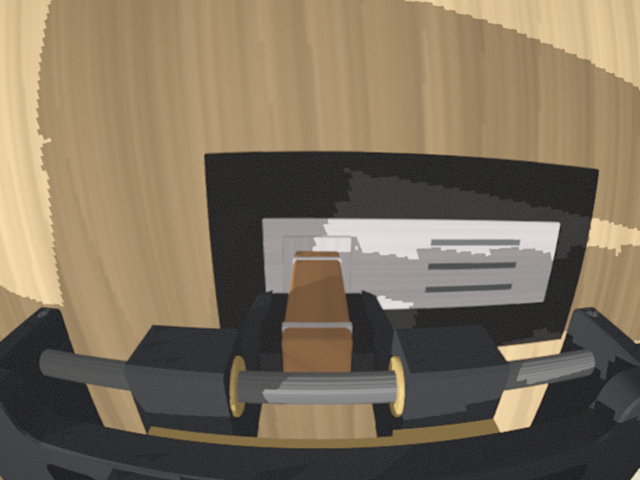

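```bash
python3 -m handwheel '[{"translation":[0,0,-0.5],"yaw":0,"fingers":10},{"translation":[0,0,-1],"yaw":0,"fingers":10},{"translation":[0,0,-1],"yaw":0,"fingers":10}]'
```

```text
time: 22.25
position: [499.2, 22.5, 54.7]
ee_rot: [0.999, -0.038, 0.0, 0.0]
force: [-3.1, -0.5, 4.5]
gripper_width: 23.7
```

```bash
python3 -m handwheel '[{"translation":[0,0,0],"yaw":0,"fingers":28},{"translation":[0,0,0],"yaw":0,"fingers":40},{"translation":[0,0,0],"yaw":0,"fingers":60},{"translation":[0,0,0],"yaw":0,"fingers":80},{"translation":[0,0,0],"yaw":0,"fingers":88},{"translation":[0,0,0],"yaw":0,"fingers":88},{"translation":[0,0,0],"yaw":0,"fingers":88},{"translation":[0,0,0],"yaw":0,"fingers":88}]'; python3 snap.py wrist w15
```

```text
time: 23.25
position: [499.2, 22.5, 54.3]
ee_rot: [0.999, -0.038, 0.0, 0.0]
force: [-0.9, -0.0, 0.2]
gripper_width: 87.8
23.3 [499.2  22.5  54.3] [ 0.   0.5 -0.2] 88.1 [-0.19  0.27  1.92  0.    0.95 -0.12]
yaw -4.36
```

View pics/w15.png

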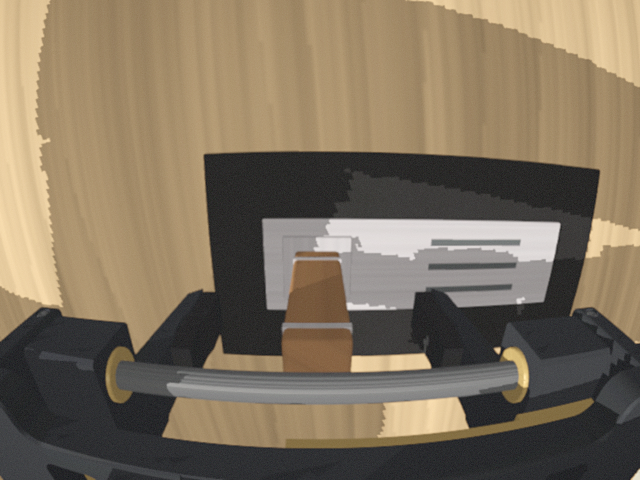

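Released and flat. Retreat straight up, then back.

```bash
python3 -m handwheel '[{"translation":[0,0,10],"yaw":0,"fingers":88},{"translation":[0,0,40],"yaw":0,"fingers":88},{"translation":[0,0,90],"yaw":0,"fingers":88},{"translation":[0,0,140],"yaw":0,"fingers":88},{"translation":[-20,0,190],"yaw":0,"fingers":88},{"translation":[-60,-20,230],"yaw":0,"fingers":88},{"translation":[-90,-60,250],"yaw":0,"fingers":88},{"translation":[-110,-110,250],"yaw":0,"fingers":88},{"translation":[-120,-150,250],"yaw":0,"fingers":88},{"translation":[-120,-170,250],"yaw":0,"fingers":88},{"translation":[-120,-170,250],"yaw":0,"fingers":88},{"translation":[-120,-170,250],"yaw":0,"fingers":88}]'; python3 snap.py top t16; python3 snap.py side s16
python3 - <<'E'
from h import *
a=dict(np.load("top0.npz"));c=dict(np.load("t16.npz"));W=world(c);rgb=c["pixels"].astype(int);hsv=cv2.cvtColor(c["pixels"],cv2.COLOR_RGB2HSV).astype(int)
x,y,z=[W[...,i] for i in range(3)]
B=(x>520)&(x<720)&(y>190)&(y<400)
g=B&(hsv[...,0]>45)&(hsv[...,0]<95)&(hsv[...,1]>80)&(z>30)&(z<60);P=W[g];k=np.linalg.lstsq(np.c_[P[:,:2]-P[:,:2].mean(0),np.ones(len(P))],P[:,2],rcond=None)[0];print("board",rect(P),k.round(4))
h=(z>85)&(abs(x-500)<40)&(abs(y-20)<40)&(z<110);print("handle",h.sum(),rect(W[h]) if h.any() else 0)
M=(x>420)&(x<720)&(abs(y-15)<100)
bl=M&(rgb.min(-1)>60)&(z<30)&(hsv[...,1]<60);print("blade",rect(W[bl]),np.median(z[bl]))
m=M&(rgb.max(-1)<45)&(z<20);print("mat",rect(W[m]))
E
```

```text
time: 24.8
position: [379.2, -146.8, 304.5]
ee_rot: [0.999, -0.038, 0.0, -0.0]
force: [-0.2, 1.0, 0.3]
gripper_width: 88.5
24.85 [ 379.2 -146.6  304.5] [ 0.2 -0.6 -0.1] 87.6 [-0.66 -0.27  1.91  0.    1.5  -0.59]
yaw -4.31
24.9 [ 379.3 -146.6  304.4] [ 0.1 -0.3  0.3] 87.8 [-0.66 -0.27  1.91  0.    1.5  -0.59]
yaw -4.28
board [621.9, 285.0, 97.7, 117.0, 7.9] [-3.00000e-03  1.30000e-03  4.53257e+01]
handle 105 [498.1, 21.1, 23.8, 23.7, 88.9]
blade [561.7, 15.5, 58.8, 188.7, 85.6] 6.503868707802894
mat [560.9, 16.0, 125.5, 245.9, 85.6]
```

View pics/t16.png

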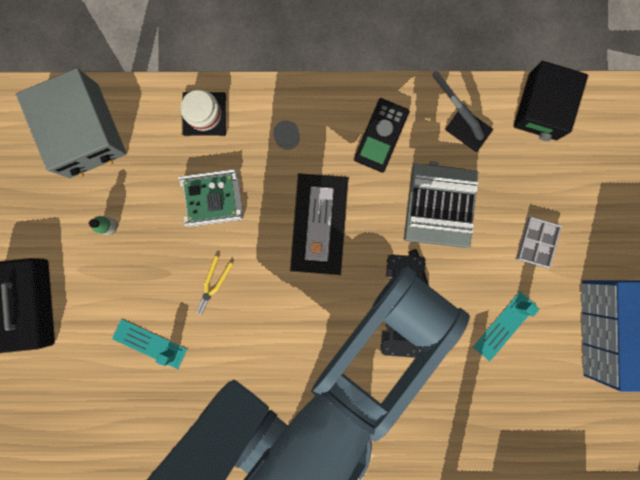

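View pics/s16.png

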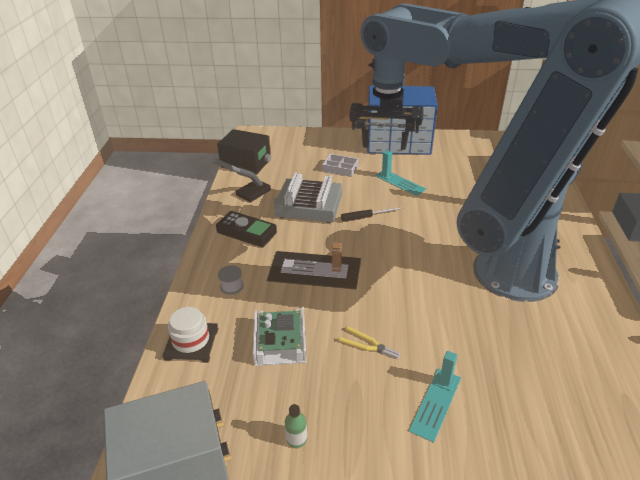

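The board lies flat on the stand (centre pixel ~(211,197)). The spatula is centred on the mat (~(320,225)). The bystanders look unmoved.

```bash
python3 -c "
from cell import *
print(hand_in())"
```

```text
the job is handed in; nothing more can be done
None
```

I moved the board from the preheater to the cooling stand with the spatula, put the spatula back on the mat and handed the job in at about 25 s. `hand_in()` gives no verdict.

- **Board:** it lies flat with its underside at about 40 mm. After lowering, the wrist camera put its centre within about 1 mm of the stand's and its yaw within about 0.3° of the rails. The final top view put it about 1.5 mm from the stand's centre, within calibration error.
- **Spatula:** it lies flat and centred on the mat, with its yaw matching the mat's to within about 1°. Handle and blade are inside the mat's edges. By the final top view the handle alone reads about 3° off, from only about 100 pixels.
- **Everything else:** the bystanders and the turquoise look-alikes look unmoved in the final top and side views. I compared them by eye only and did not measure them. The arm is clear of everything, and the largest force I read was about 5 N, when the spatula touched the mat.

No check failed. The largest disagreement between measurements was about 1–2 mm.

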